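# Locate a blank on a hand punch

### The arm

A 6-joint arm with a two-finger parallel gripper is mounted at the origin on the work surface. World frame = base frame: x ahead of the robot, y to its left, z up, the work surface at z = 0. Lengths are in m, angles in rad, forces in N, time in s.
With the tool pointing down it reaches from about 0.25 to 0.725 m from the base axis. Payload 9.7 kg.
Tool frame: the origin (TCP) lies between the finger pads; the fingertips stand robot.tips_ahead ahead of it and the grasp point (between the pads) lies 2 mm behind it (robot.tips_ahead is the distance from the TCP to the fingertips, in m); z points along the fingers, y is the direction in which the jaws open and shut (so a half turn about z gives the same grasp; the last joint's range is limited). The gripper opens to 85 mm and grips with 20 to 120 N. Pads are 22 mm wide; open, the fingers measure 114 mm over their backs; the gripper's body (76 mm by 85 mm) begins 54 mm behind the grasp point. The pads swing forward as they close: fully open they stand 13 mm farther back than shut.
Start: joints at [1.307, 0.087, 0.176, 1.66, 0, 1.571], TCP at [0.143, 0.531, 0.218] pointing down, gripper open.
Joint ranges: [-3.13, 3.13], [-0.85, 1.81], [-1.15, 1.24], [-2.2, 2.28], [-1.44, 1.52], [-3.14, 3.14]. Speed limits (rad/s): [2.22, 2.22, 2.57, 3.14, 3.14, 3.14].

### API

Orientations are given as [roll, pitch, yaw] about the fixed x, y, z axes, in that order (R = Rz(yaw) Ry(pitch) Rx(roll)).
In Python, from bench import status, optics, workorder, robot gives the robot as it stands. The module is installed in compiled form; this text tells all that it offers.
- The arm moves only by the shell command python3 -m pendant 'ROWS' [OPENING] [FORCE]. ROWS is JSON, a list of rows, each a list of 2 entries, a list of its own where there are three numbers: the shift along the tool's x, y, z in mm, then the turn about the tool's z in degrees. In form: [[[x, y, z], twist], ...]. A call has 1 to 8 rows; each row is the pose to reach, as a shift and turn from the pose measured when the call began, along the tool's axes at that moment; what a row does not reach only later rows make up. A row lasts 1/8 s, in which the tool goes at most 62.5 mm and 10.7 degrees, less where a joint would pass 70% of its speed; a pose out of reach is approached as far as the arm can. A call with a gripper value outside its range is refused whole. OPENING is the opening, from 0 (shut) to 1 (fully open), set as the call begins (- or left out, the last holds). The fingers move at their own pace and stop on an object; FORCE is the grip in N (left out, the last holds). Time passes only in rows, so rows that repeat a pose let the fingers close. It gives the time, the measured TCP pose, the force and the opening at its end, in the units of the state.
- status.state(): the state, without advancing time (a new reading comes with each control period).
- optics.snapshot(name): name is "scene" or "side" or "wrist"; returns a dict with "color" (480x640x3 uint8, red, green, blue), "fx", "fy", "cx", "cy" (pixels), "camera_from_world" (4x4, takes a point from world to camera coordinates). Camera axes: x right, y down, z forward; pixel columns grow to the right and rows downward; lengths in m; the calibration is good to about 2 mm. A picture is of the moment at which its call begins. There is no depth.
- workorder.finish_job(): hands the job in, once; it reports no verdict.
The state is a dict: "clock": time; "q": joint angles; "dq": joint speeds; "joint_efforts": joint torques, N m; "ee_pos": TCP position; "orientation": TCP orientation; "contact_force": force on the tool from outside, world axes, zero at the start; "ft_torque": the same for the moment, N m; "opening": finger opening in m.
Only numpy, scipy, OpenCV 4.12 (cv2) and the standard library are available. Lean on these libraries where they do the work, as an engineer would, in place of code of your own. Each camera call takes 0.05 s, during which the arm holds its last target.

### The job

Get the loose metal blank that lies on the table of the hand punch ready for punching: push it across the table with the fingertips until its long rear edge lies flush against the back fence over its whole length and its left end rests against the length stop. Only push it, gently where it meets the stop: never grip it or lift it off the table, and leave the other loose things where they are.

Things in the scene. Friction and masses are not known exactly. Their poses are not given: they have to be found in the camera images.
- press: The bench hand punch, fixed. Origin at bench height in the middle of its flat steel table; its +x points to the back (fence, column), away from the robot, its +y is the feed direction, to the robot's left; turned up to 0.2 rad. Table top 30 mm above the origin, 540 mm along y, x = -120 to +130 mm. To the right of y = +95 mm nothing stands on it but the fence and the blank
- fence_face (a point): Point on the front face of the back fence, at its middle (press x = +50, y = 0 mm), 5 mm above the table top; axes as the press. The fence is a straight steel bar 20 mm high, from press y = -250 to +250 mm, its front face the plane x = 0 of this point
- stop: The length stop: dark block clamped on a rod left of the column, a bright steel arm over the fence and a tongue 86 mm wide, 16 mm thick that hangs to 2 mm above the table in front of the fence (press x = -42 to +44 mm), top of the tongue 36 mm above the table. Fixed, at another distance each time. Axes as the press; the stop face is its plane y = 0, facing the punch (-y)
- stop_face (a point): Point on the stop's face that the blank's left end must meet, 5 mm above the table top, 40 mm in front of the fence
- blank: The workpiece: loose bare aluminium plate, 90 (its x) by 220 (its y) by 10 mm thick, about 0.5 kg, flat on the punch table right of the punch and in front of the fence, up to 0.3 rad out of square. Origin at the centre of its underside; +x is towards the fence edge, +y towards the stop end. On the oiled table a push of 2 to 6 N slides it; a push at the middle of the front edge squares it to the fence
- blank_rear_left (a point): Corner of the blank where rear long edge and left end meet, half way up the thickness
- blank_rear_right (a point): Corner of the blank where rear long edge and right end meet, half way up the thickness
- punch_tip (a point): Lower end of the raised punch, 25 mm above the table top, at press x = 5, y = 130 mm. Above it the ram guide (54 mm across) begins 70 mm and the head 90 mm above the table; head and the column behind the fence span press y = +100 to +160 mm. Right of the tip the head is the nearest obstacle; a hand lever rises on the head's left side to 350 mm above the bench
- spare_punch: Bystander: stepped steel punch standing on end at the front left of the punch table, 28 mm foot diameter, 62 mm high, origin at the centre of its foot
- die_ring: Bystander: steel die ring lying at the front left of the punch table, 38 mm outer diameter, 24 mm high, origin at the centre of its underside
- bench_brush: Bystander: small bench brush lying on the bench to the right of the punch; origin under its middle
- oil_bottle: Bystander: closed white plastic oil bottle, 52 mm diameter, 130 mm high, standing on the bench to the left; origin at the centre of its foot
Not all that is in view belongs to the job. Several things have the shape of the blank; the one meant has the colours described above.

How it is judged:
By the outcome, as a careful person would: the job done as asked, in the order asked, and still so for the second after the job is handed in, with the robot touching nothing.
It also fails if it takes over 58 s, if anything falls off the work surface, if the arm or the gripper's body presses on something with over 40 N, if the wrist force passes 120 N, or if a joint passes its speed limit or range.

## Working session

There is one attempt and no reset: what is moved stays moved. The work goes in short steps, Python scripts to look and compute and a shell command to move; the robot and the scene stay as the last step left them, time stands still between calls to the robot, and variables do not carry over. Pictures are saved under pics/ and viewed, and the job is handed in when it is done.

```bash
mkdir -p pics; cat > h.py <<'E'
import numpy as np, cv2, json
from bench import status, optics, workorder, robot
def snap(n,f):
    s=optics.snapshot(n); cv2.imwrite('pics/'+f,cv2.cvtColor(s['color'],cv2.COLOR_RGB2BGR))
    np.savez('pics/'+f[:-4]+'.npz',color=s['color'],K=[s['fx'],s['fy'],s['cx'],s['cy']],T=s['camera_from_world']); return s
def px2w(f,uv,z):
    d=np.load('pics/'+f+'.npz');fx,fy,cx,cy=d['K'];T=d['T'];R=T[:3,:3];c=-R.T@T[:3,3]
    out=[]
    for u,v in uv:
        r=R.T@np.array([(u-cx)/fx,(v-cy)/fy,1]); out.append(c+r*(z-c[2])/r[2])
    return np.array(out)
def w2px(f,P):
    d=np.load('pics/'+f+'.npz');fx,fy,cx,cy=d['K'];T=d['T']
    p=np.asarray(P)@T[:3,:3].T+T[:3,3]; return np.c_[fx*p[:,0]/p[:,2]+cx,fy*p[:,1]/p[:,2]+cy]
E
python3 - <<'E'
from h import *
for n in ['scene','side','wrist']:
    s=snap(n,n+'0.png'); T=np.array(s['camera_from_world']); print(n,s['fx'],(-T[:3,:3].T@T[:3,3]).round(3),T[2,:3].round(2))
print(status.state(),robot.tips_ahead)
E
```

```text
scene 519.4836735026882 [0.941 0.613 0.862] [-0.43 -0.58 -0.69]
side 516.1505372725891 [-0.261  0.66   1.114] [ 0.5  -0.49 -0.71]
wrist 411.94728290253073 [0.065 0.553 0.374] [ 0.31 -0.08 -0.95]
{'clock': 0.15, 'q': array([ 1.30700609e+00,  8.73342541e-02,  1.75328027e-01,  1.65974097e+00,
       -5.48834795e-06,  1.57081175e+00]), 'dq': array([-0.00080721, -0.00053721,  0.00200444, -0.00293381,  0.001037  ,
        0.00169722]), 'joint_efforts': array([ 5.45338735e-04, -5.20760715e+01,  4.65044653e+01,  1.38701551e-02,
        4.69621807e-05, -4.65092728e-05]), 'ee_pos': array([0.14336832, 0.53082211, 0.21785172]), 'orientation': array([-3.14064179e+00,  5.50301403e-06,  2.87778699e+00]), 'contact_force': array([ 0.00570161,  1.04569399, -0.11031249]), 'ft_torque': array([ 0.03847444, -0.03709817, -0.0205249 ]), 'opening': 0.0856517817272929} 0.017
```

View pics/scene0.png

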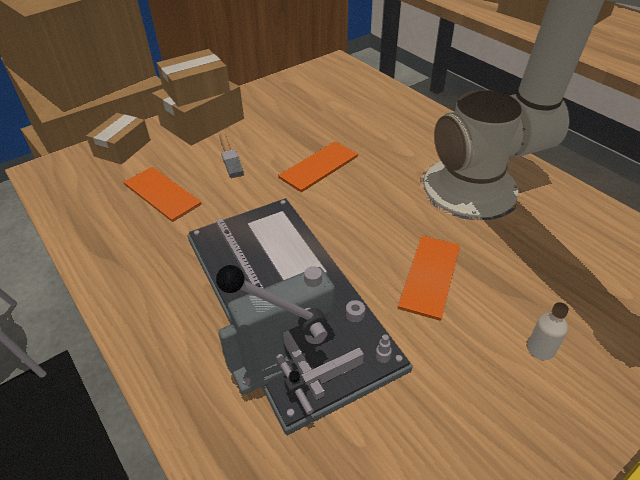

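View pics/side0.png

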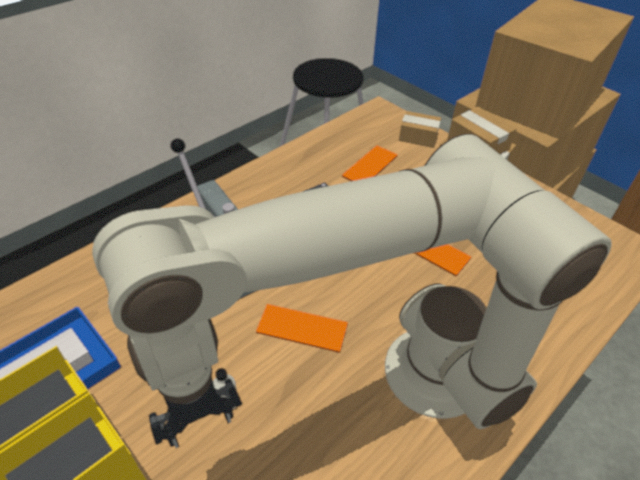

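View pics/wrist0.png

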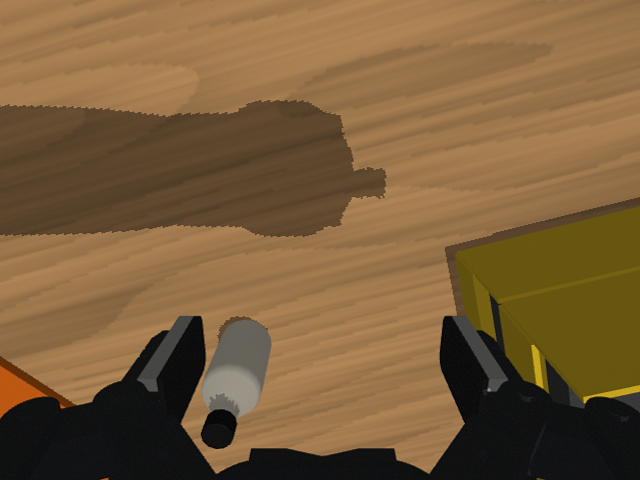

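The scene view shows the press at about (300,310). The bare aluminium plate lies on its table at about (287,245). The plates at (162,193), (318,166) and (430,277) have the same shape but are orange and lie on the bench, so they are decoys. I'll enlarge the press area to confirm.

```bash
python3 - <<'E'
import cv2
i=cv2.imread('pics/scene0.png')
cv2.imwrite('pics/c1.png',cv2.resize(i[190:350,180:380],None,fx=3.75,fy=3.75,interpolation=cv2.INTER_CUBIC))
cv2.imwrite('pics/c2.png',cv2.resize(i[300:440,220:420],None,fx=4,fy=4,interpolation=cv2.INTER_CUBIC))
E
```

```text
(no output)
```

View pics/c1.png

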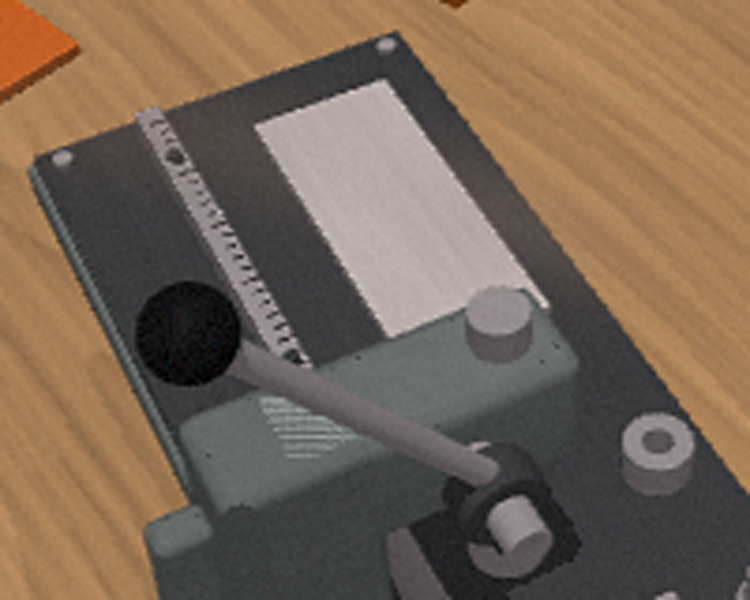

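View pics/c2.png

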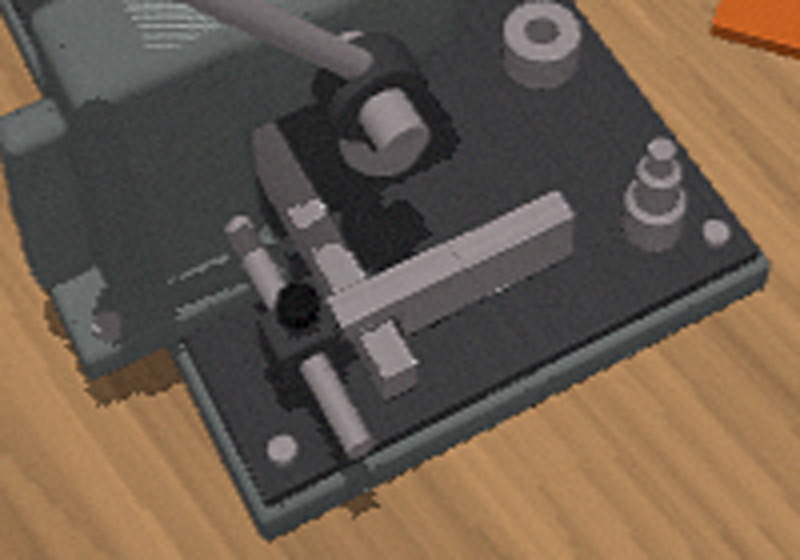

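```bash
cat > fit.py <<'E'
from h import *
from scipy.optimize import least_squares
c1=lambda p:np.array(p)/3.75+[180,190]
c2=lambda p:np.array(p)/4+[220,300]
uv=np.array([c1((31,162)),c1((398,34)),c2((768,258)),c2((262,503))])
W=px2w('scene0',uv,0.03); print(W.round(4))
L=np.array([[.13,-.27],[-.12,-.27],[-.12,.27],[.13,.27]])
def P(p,q): c,s=np.cos(p[2]),np.sin(p[2]); return np.asarray(q)@np.array([[c,s],[-s,c]])+p[:2]
r=least_squares(lambda p:(P(p,L)-W[:,:2]).ravel(),[.5,0,0]); p=r.x
print('press',p.round(4),(r.fun.reshape(4,2)*1000).round(1))
inv=lambda q:(np.asarray(q)[:,:2]-p[:2])@np.array([[np.cos(p[2]),-np.sin(p[2])],[np.sin(p[2]),np.cos(p[2])]])
B=px2w('scene0',[c1(x) for x in [(255,127),(387,80),(548,300),(387,338)]],0.04)
print('blank rr,fr,fl,(rear edge pt)',B.round(4).tolist(),(inv(B)*1000).round(1).tolist())
F=px2w('scene0',[c1(x) for x in [(163,113),(312,367)]],0.05); print('fence top front edge',(inv(F)*1000).round(1).tolist())
S=px2w('scene0',[c2(x) for x in [(328,297),(558,192),(574,213),(345,325)]],0.066); print('tongue',(inv(S)*1000).round(1).tolist())
np.save('press.npy',p)
E
python3 fit.py
```

```text
[[ 0.6713 -0.2651  0.03  ]
 [ 0.4241 -0.225   0.03  ]
 [ 0.5075  0.2986  0.03  ]
 [ 0.7549  0.2534  0.03  ]]
press [ 0.5845  0.0163 -0.1611] [[-1.8 -6. ]
 [-1.3 -6. ]
 [ 1.9  3.4]
 [ 1.2  8.6]]
blank rr,fr,fl,(rear edge pt) [[0.5504, -0.1966, 0.04], [0.4614, -0.1821, 0.04], [0.4952, 0.0284, 0.04], [0.5828, -0.0043, 0.04]] [[0.5, -215.6], [-89.7, -215.6], [-90.1, -2.3], [1.6, -20.5]]
fence top front edge [[48.6, -244.5], [49.1, -13.3]]
tongue [[71.5, 208.5], [-42.4, 210.6], [-43.0, 223.3], [71.1, 223.9]]
```

```bash
cat >> fit.py <<'E'
print('knob', (inv(px2w('scene0',[(230,278)],0.34))*1000).round(0), px2w('scene0',[(230,278)],0.34).round(3))
E
python3 fit.py|tail -1
python3 -m pendant '[[[-41,-44,0],10],[[-82,-88,0],20],[[-123,-132,0],30],[[-164,-176,0],40],[[-205,-220,0],50],[[-246,-264,0],60],[[-287,-308,0],70],[[-328,-352,0],80]]' 0 20
```

```text
knob [[155. 185.]] [[0.767 0.174 0.34 ]]
clock: 1.15
ee_pos: [0.3687, 0.1036, 0.2182]
orientation: [3.141, 0.001, 1.476]
contact_force: [1.7, 1.2, -0.4]
opening: 0.0004
```

```bash

python3 -m pendant '[[[-21,14,0],10],[[-42,28,0],20],[[-63,42,0],30],[[-84,56,0],40],[[-105,70,0],50],[[-126,84,0],60],[[-147,98,0],70],[[-169,111,0],80]]'
python3 - <<'E'
from h import *
print(robot.tips_ahead)
snap('wrist','w1.png');snap('scene','s1.png')
E
```

```text
clock: 2.15
ee_pos: [0.4635, -0.0759, 0.2182]
orientation: [3.141, 0.0, 0.074]
contact_force: [-0.3, -0.0, 0.0]
opening: -0.0
0.017
```

View pics/w1.png

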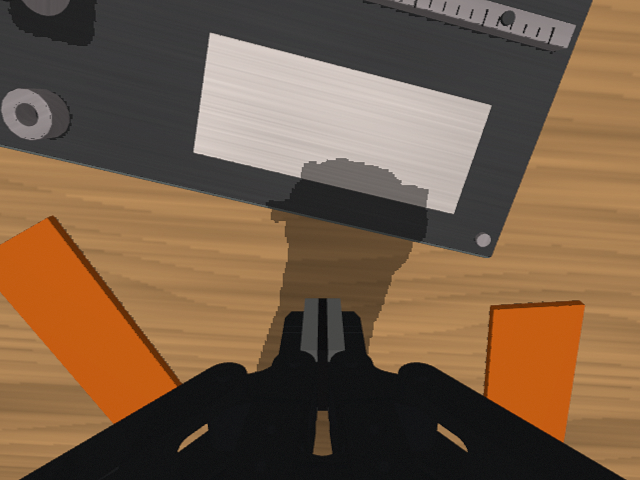

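View pics/s1.png

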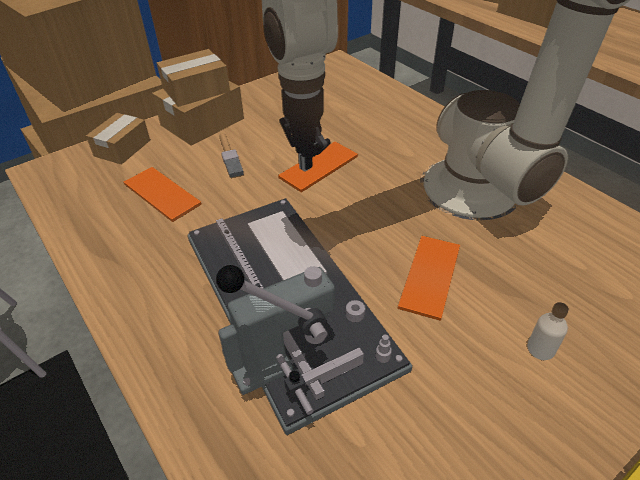

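The wrist view shows the whole blank. Its corners are rear-left (209,34), rear-right (491,104), front-right (454,213) and front-left (193,153). The fence end is at about (570,48) and the table corner at (490,257).

```bash
cat > m.py <<'E'
from h import *
p=np.load('press.npy')
Rm=np.array([[np.cos(p[2]),-np.sin(p[2])],[np.sin(p[2]),np.cos(p[2])]])
inv=lambda q:(np.asarray(q)[:,:2]-p[:2])@Rm
E
python3 - <<'E'
from m import *
B=px2w('w1',[(209,34),(491,104),(454,213),(193,153)],.04)
print(B.round(4).tolist(),(inv(B)*1000).round(1).tolist())
for i in range(4): d=B[(i+1)%4]-B[i]; print(np.linalg.norm(d).round(4), np.arctan2(d[1],d[0]).round(4))
T=px2w('w1',[(490,257),(0,146)],.03);print((inv(T)*1000).round(1).tolist()); d=T[1]-T[0];print(np.arctan2(d[1],d[0])-np.pi/2)
F=px2w('w1',[(567,49),(440,18)],.05);print((inv(F)*1000).round(1).tolist()); 
i=cv2.imread('pics/w1.png');cv2.imwrite('pics/c3.png',cv2.resize(i[0:200,350:600],None,fx=3,fy=3,interpolation=cv2.INTER_CUBIC))
E
```

```text
[[0.5842, 0.0164, 0.04], [0.5509, -0.2003, 0.04], [0.4626, -0.1869, 0.04], [0.4966, 0.0304, 0.04]] [[-0.4, 0.1], [1.6, -219.1], [-87.8, -220.1], [-89.1, -0.2]]
0.2192 -1.7229
0.0894 2.9917
0.2199 1.4155
0.0887 -0.1581
[[-120.9, -268.9], [-122.0, 157.2]]
-0.15847208451877304
[[49.1, -255.1], [46.9, -159.6]]
```

View pics/c3.png

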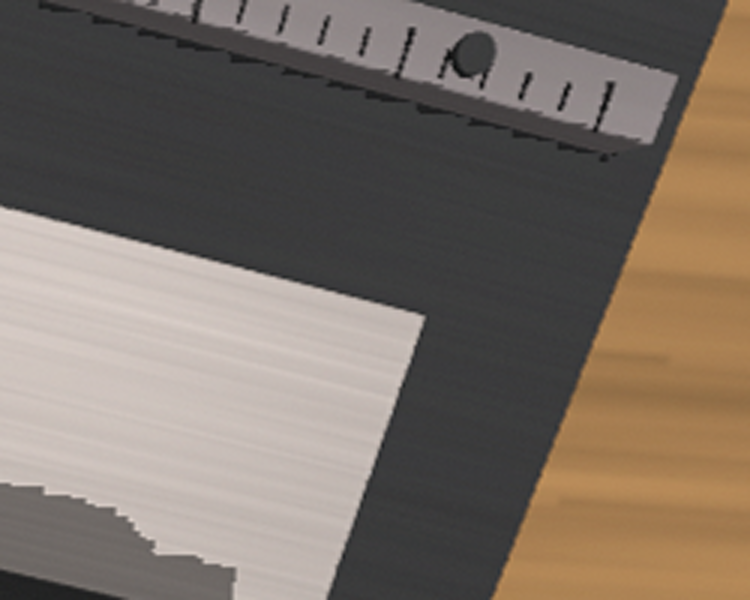

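```bash

python3 - <<'E'
from m import *
s=status.state(); e=s['ee_pos']; print((inv([e])*1000).round(1), s['orientation'])
c,sn=np.cos(.074),np.sin(.074)
for t in (.004,.017,.03): print(t,w2px('w1',[[e[0]+.011*c,e[1]+.011*sn,e[2]-t],[e[0]-.011*c,e[1]-.011*sn,e[2]-t]]).round(0).tolist())
E
python3 -m pendant '[[[-10,0,20],7],[[-10,0,60],13.3],[[-10,0,110],13.3],[[-10,0,130],13.3],[[-10,0,140],13.3],[[-10,0,140],13.3]]'
python3 - <<'E'
from m import *
s=status.state(); e=s['ee_pos']; print((inv([e])*1000).round(1),e, s['orientation'])
snap('wrist','w2.png');snap('scene','s2.png')
i=cv2.imread('pics/s2.png');cv2.imwrite('pics/s2c.png',cv2.resize(i[150:310,200:400],None,fx=4,fy=3.75))
E
```

```text
[[-104.4 -111.1]] [3.14073804e+00 6.47477309e-04 7.45021009e-02]
0.004 [[325.0, 275.0], [325.0, 321.0]]
0.017 [[324.0, 263.0], [324.0, 307.0]]
0.03 [[324.0, 253.0], [324.0, 294.0]]
clock: 3.0
ee_pos: [0.4534, -0.0772, 0.0778]
orientation: [3.141, 0.001, -0.156]
contact_force: [0.4, 0.0, 0.1]
opening: -0.0001
[[-114.4 -113.3]] [ 0.45342052 -0.07721548  0.07782068] [ 3.14067204e+00  6.83658600e-04 -1.56240848e-01]
```

View pics/w2.png

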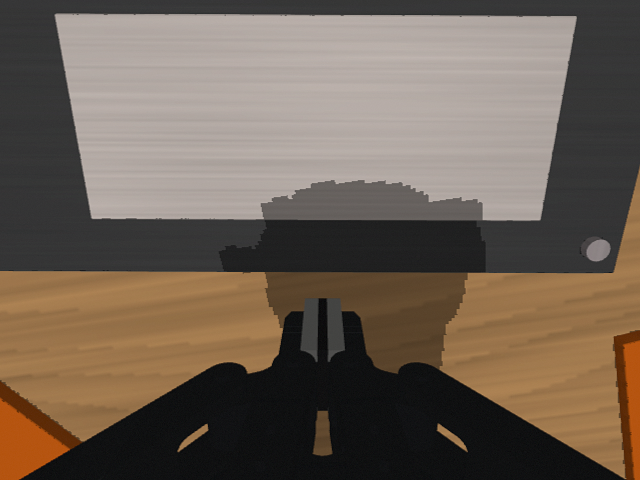

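View pics/s2c.png

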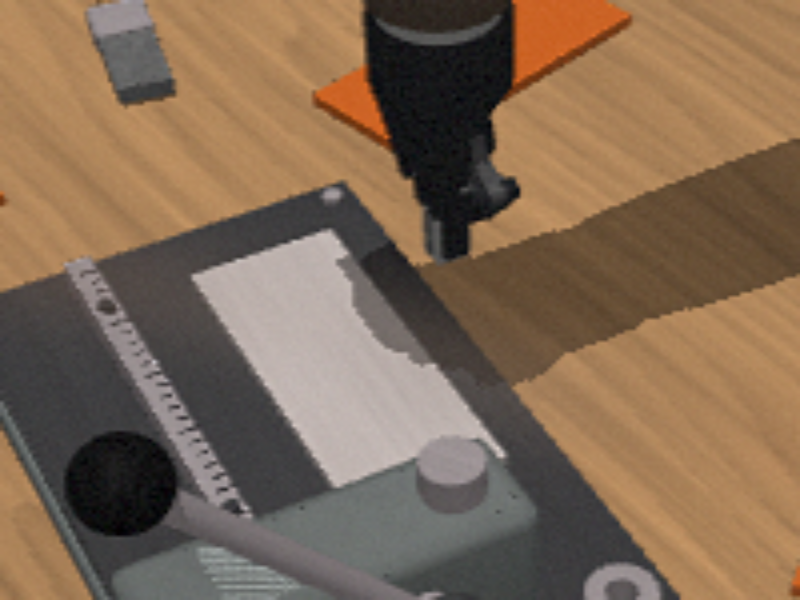

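```bash

python3 - <<'E'
from m import *
e=status.state()['ee_pos'];c,sn=np.cos(.156),-np.sin(.156)
for t in (-.02,-.01,0,.01,.017,.03): print(t,*[w2px(f,[[e[0]+k*c,e[1]+k*sn,e[2]-t] for k in (.011,0,-.011)]).round(0).tolist() for f in ('w2','s2')])
i=cv2.imread('pics/s2.png');cv2.imwrite('pics/s2d.png',cv2.resize(i[180:240,280:360],None,fx=10,fy=10))
E
```

```text
-0.02 [[324.0, 302.0], [324.0, 328.0], [324.0, 353.0]] [[307.0, 217.0], [311.0, 215.0], [316.0, 213.0]]
-0.01 [[324.0, 289.0], [324.0, 315.0], [324.0, 339.0]] [[307.0, 220.0], [311.0, 218.0], [316.0, 217.0]]
0 [[323.0, 279.0], [323.0, 303.0], [323.0, 326.0]] [[307.0, 223.0], [311.0, 222.0], [316.0, 220.0]]
0.01 [[323.0, 269.0], [323.0, 292.0], [323.0, 314.0]] [[307.0, 227.0], [312.0, 225.0], [316.0, 223.0]]
0.017 [[323.0, 263.0], [323.0, 285.0], [323.0, 307.0]] [[307.0, 229.0], [312.0, 227.0], [316.0, 225.0]]
0.03 [[323.0, 253.0], [323.0, 274.0], [323.0, 294.0]] [[307.0, 233.0], [312.0, 231.0], [316.0, 230.0]]
```

View pics/s2d.png

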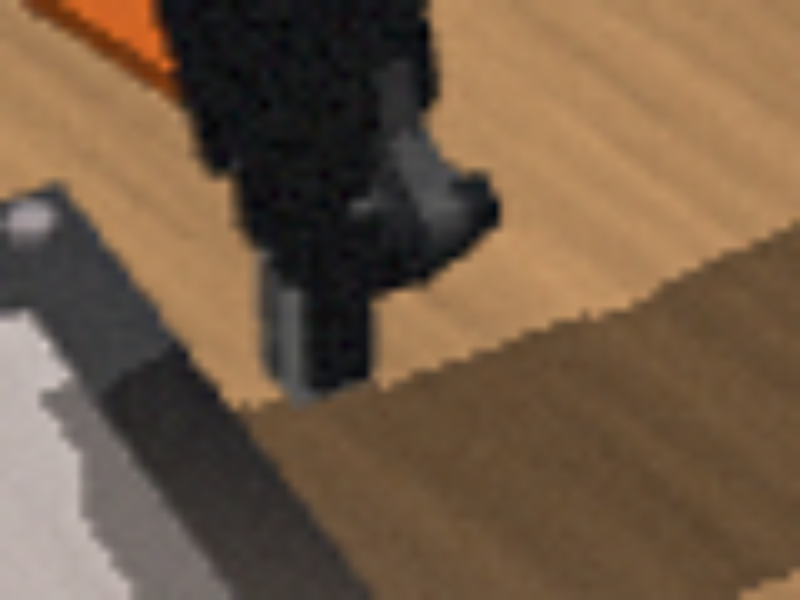

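```bash

python3 -m pendant '[[[8,0,0],0],[[8,0,10],0],[[8,0,20],0],[[8,0,24],0],[[8,0,24],0]]'
python3 - <<'E'
from m import *
e=status.state()['ee_pos']; print(e,inv([e])*1000)
snap('wrist','w3.png');snap('scene','s3.png');snap('side','d3.png')
i=cv2.imread('pics/s3.png');cv2.imwrite('pics/s3d.png',cv2.resize(i[180:240,280:360],None,fx=10,fy=10))
E
```

```text
clock: 3.72
ee_pos: [0.4616, -0.0787, 0.0543]
orientation: [3.141, -0.0, -0.157]
contact_force: [-0.1, -0.4, 0.4]
opening: -0.0
[ 0.46162843 -0.07868119  0.05433452] [[-106.07121033 -113.44088817]]
```

View pics/s3d.png

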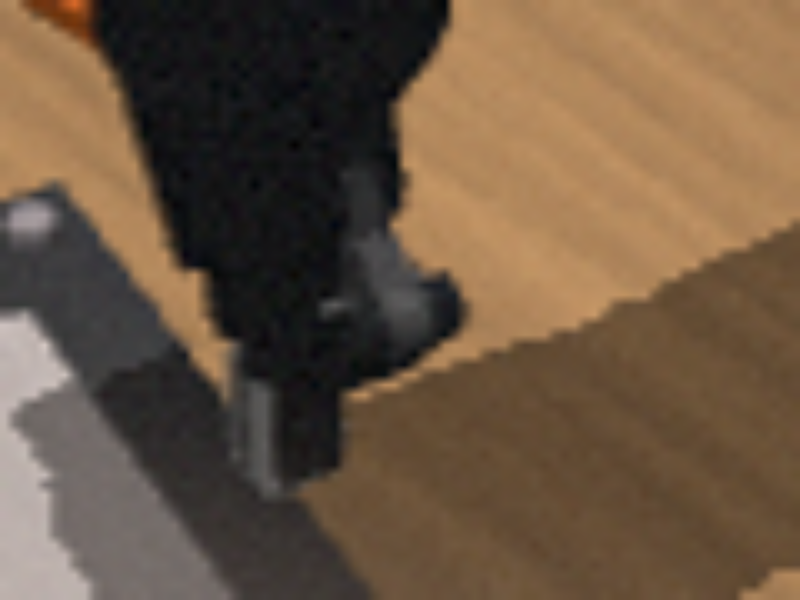

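View pics/w3.png

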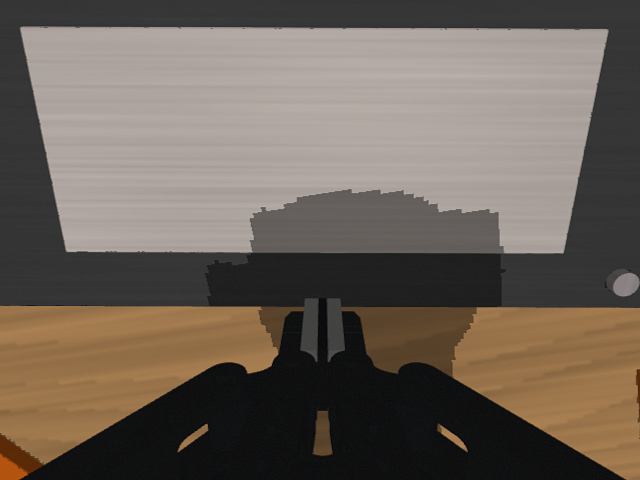

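View pics/d3.png

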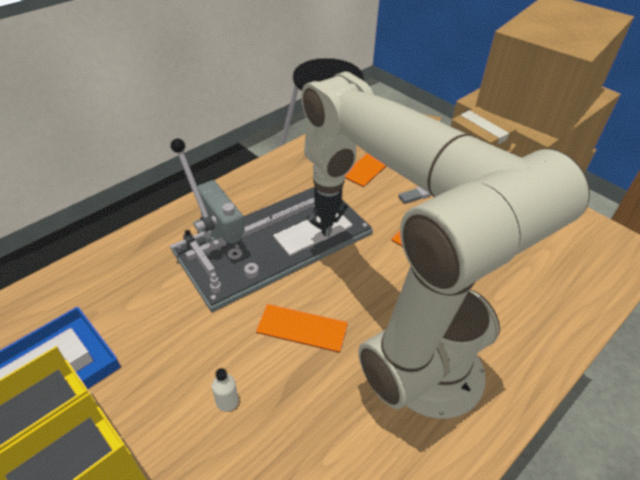

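```bash

python3 - <<'E'
from m import *
def tri(obs):
    A=[];b=[]
    for f,(u,v) in obs:
        d=np.load('pics/'+f+'.npz');fx,fy,cx,cy=d['K'];T=d['T']
        for r,k in ((0,(u-cx)/fx),(1,(v-cy)/fy)):
            A.append(T[r,:3]-k*T[2,:3]);b.append(k*T[2,3]-T[r,3])
    return np.linalg.lstsq(np.array(A),np.array(b),rcond=None)[:2]
e=status.state()['ee_pos']
X,res=tri([('w3',(323,298)),('s3',(305.6,228.4))]);print(X,res,(X-e)*1000)
print(w2px('w3',[X]),w2px('s3',[X]))
# blank front edge both cams
print(inv(px2w('w3',[(66,251),(564,253)],.04))*1000)
s=optics.snapshot('wrist');T=s['camera_from_world'];print(-T[:3,:3].T@T[:3,3]-e,T)
E
```

```text
[ 0.46915247 -0.07978705  0.0649281 ] [6.80071022e-08] [ 6.97543524 -1.02255756  9.78270661]
[[323.0269025  298.46680916]] [[305.53744909 228.45504466]]
[[-8.82414379e+01 -1.63276712e-03]
 [-8.85446628e+01 -2.20042054e+02]]
[ 0.08064989 -0.01216683  0.15625795] [[-0.15698322 -0.98760008  0.00153644 -0.00491387]
 [-0.93708949  0.14944516  0.31548287  0.45557251]
 [-0.31180052  0.04808573 -0.94893003  0.3742332 ]
 [ 0.          0.          0.          1.        ]]
```

The spec (tips 17 mm ahead of the TCP) and triangulation (tips about 10 mm behind it) disagree. I'll descend slowly in front of the blank and watch the force.

```bash

python3 -m pendant '[[[0,0,1.5],0],[[0,0,3],0],[[0,0,3],0]]'
python3 -m pendant '[[[0,0,1],0],[[0,0,1],0]]'
python3 -m pendant '[[[0,0,1],0],[[0,0,1],0]]'
python3 -c "
from m import *
print(status.state())
snap('wrist','w4.png');snap('scene','s4.png')
i=cv2.imread('pics/s4.png');cv2.imwrite('pics/s4d.png',cv2.resize(i[180:240,280:360],None,fx=10,fy=10))"
```

```text
clock: 4.3
ee_pos: [0.4621, -0.0788, 0.0521]
orientation: [3.141, -0.001, -0.157]
contact_force: [0.1, 0.3, -0.6]
opening: -0.0001
clock: 4.55
ee_pos: [0.462, -0.0787, 0.051]
orientation: [3.141, -0.001, -0.157]
contact_force: [0.3, 0.2, -0.1]
opening: 0.0001
clock: 4.8
ee_pos: [0.462, -0.0787, 0.0499]
orientation: [3.141, -0.001, -0.157]
contact_force: [-0.6, 0.2, 0.0]
opening: 0.0002
{'clock': 4.8, 'q': array([-1.68147648e-01, -1.06768209e-01, -3.41694841e-01,  1.33479633e+00,
       -9.83498209e-04,  3.13024026e+00]), 'dq': array([-0.00090206, -0.00247521,  0.00161211, -0.00108574,  0.00013167,
        0.00097506]), 'joint_efforts': array([-1.29628839e-03, -3.96605194e+01,  4.64194322e+01, -3.92082799e-02,
       -2.95078637e-03, -5.07077993e-05]), 'ee_pos': array([ 0.46200006, -0.07872191,  0.04985468]), 'orientation': array([ 3.14059703e+00, -1.06212722e-03, -1.56795253e-01]), 'contact_force': array([-0.6383632 ,  0.16590505,  0.040866  ]), 'ft_torque': array([ 0.04078443, -0.0358111 ,  0.01048226]), 'opening': 0.000183049465252478}
```

View pics/s4d.png

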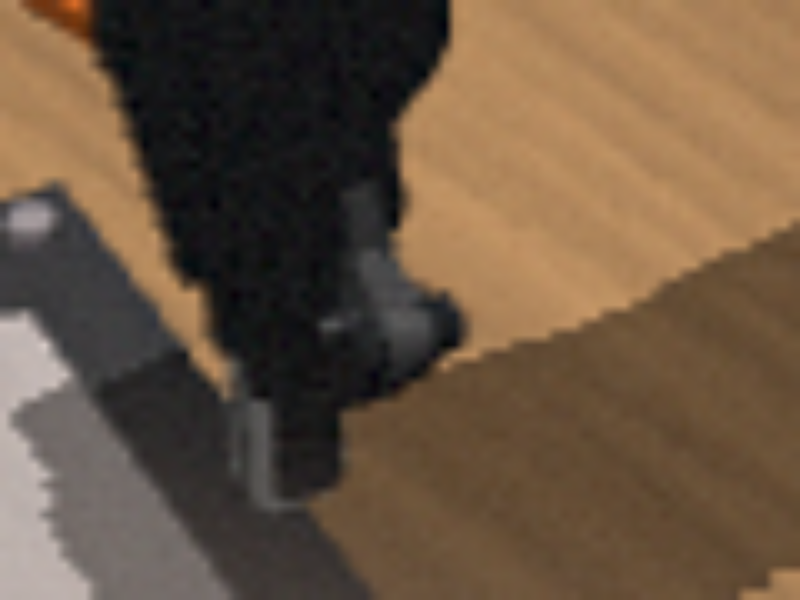

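```bash

for i in 1 2 3 4; do python3 -m pendant '[[[0,0,1],0],[[0,0,1],0]]' | egrep 'ee_pos|force'; done
```

```text
ee_pos: [0.462, -0.0787, 0.0488]
contact_force: [0.2, -0.9, -0.2]
ee_pos: [0.4619, -0.0787, 0.0477]
contact_force: [0.2, 0.1, 0.2]
ee_pos: [0.4619, -0.0787, 0.0466]
contact_force: [-0.3, 0.6, -0.8]
ee_pos: [0.4618, -0.0787, 0.0455]
contact_force: [0.2, -0.0, -0.3]
```

```bash

for i in 1 2 3 4; do python3 -m pendant '[[[0,0,1],0],[[0,0,1],0]]' | egrep 'ee_pos|force'; done; python3 -c "
from m import *
snap('wrist','w5.png');snap('scene','s5.png')
i=cv2.imread('pics/s5.png');cv2.imwrite('pics/s5d.png',cv2.resize(i[180:240,280:360],None,fx=10,fy=10))"
```

```text
ee_pos: [0.4618, -0.0787, 0.0445]
contact_force: [-0.9, -0.1, -0.5]
ee_pos: [0.4617, -0.0787, 0.0433]
contact_force: [-0.0, 0.8, 0.1]
ee_pos: [0.4616, -0.0787, 0.0422]
contact_force: [0.5, -0.3, 1.1]
ee_pos: [0.4616, -0.0787, 0.0411]
contact_force: [0.0, -0.2, -1.3]
```

View pics/s5d.png

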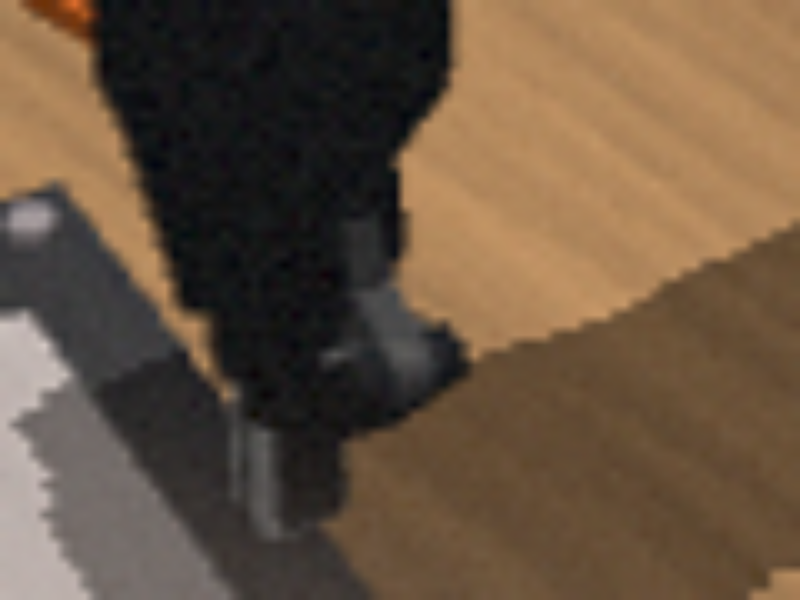

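View pics/w5.png

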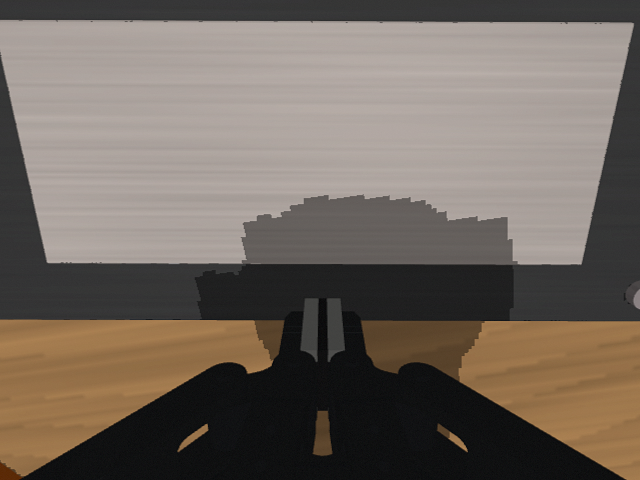

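```bash

for i in 1 2 3; do python3 -m pendant '[[[0,0,1],0],[[0,0,2],0],[[0,0,2],0]]' | egrep 'ee_pos|force'; done
for i in 1 2 3; do python3 -m pendant '[[[0,0,1],0],[[0,0,1],0]]' | egrep 'ee_pos|force'; done
python3 -c "
from m import *
snap('wrist','w6.png');snap('scene','s6.png')
i=cv2.imread('pics/s6.png');cv2.imwrite('pics/s6d.png',cv2.resize(i[190:250,280:360],None,fx=10,fy=10))"
```

```text
ee_pos: [0.4616, -0.0787, 0.0391]
contact_force: [0.4, -0.8, -0.4]
ee_pos: [0.4615, -0.0787, 0.037]
contact_force: [1.0, -0.5, -0.2]
ee_pos: [0.4615, -0.0787, 0.0349]
contact_force: [0.4, -0.5, -0.3]
ee_pos: [0.4614, -0.0787, 0.0338]
contact_force: [0.0, 0.9, -0.4]
ee_pos: [0.4613, -0.0786, 0.0327]
contact_force: [-0.0, -0.0, -0.2]
ee_pos: [0.4613, -0.0786, 0.0316]
contact_force: [-1.0, 0.1, -0.5]
```

View pics/s6d.png

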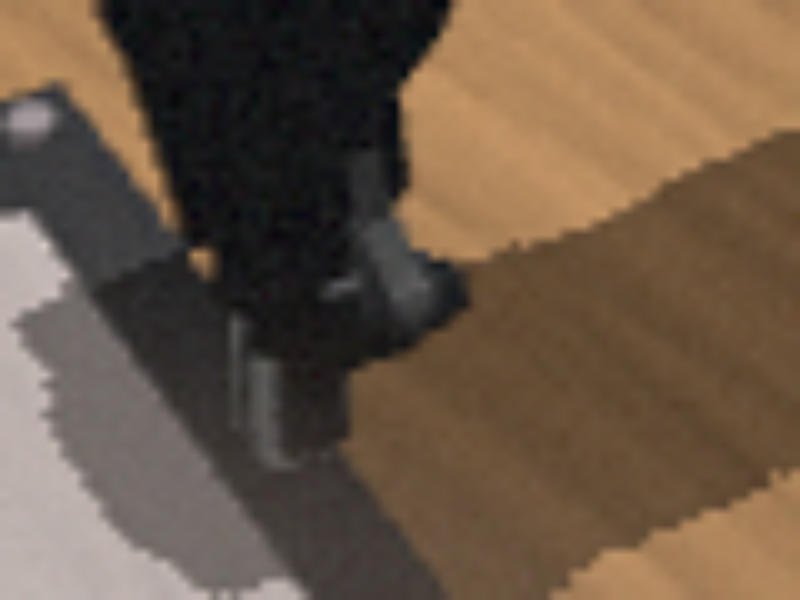

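View pics/w6.png

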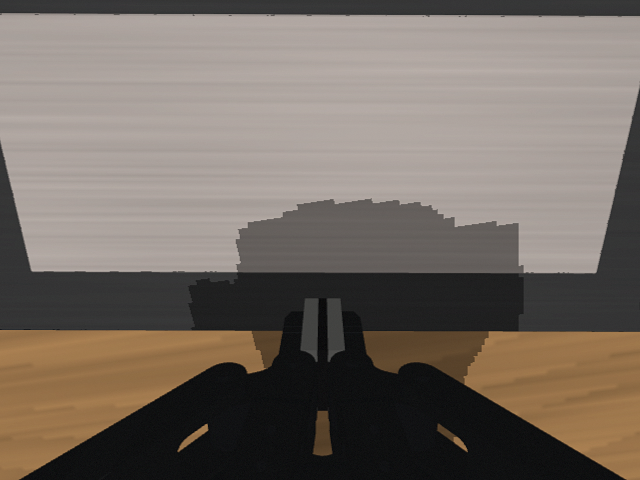

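```bash

for i in 1 2 3 4 5 6 7; do python3 -m pendant '[[[0,0,1],0],[[0,0,1],0]]' | egrep 'ee_pos|force'; done
python3 -c "
from m import *
e=status.state()['ee_pos'];print(inv([e])*1000)
snap('wrist','w7.png');snap('scene','s7.png')
i=cv2.imread('pics/s7.png');cv2.imwrite('pics/s7d.png',cv2.resize(i[190:250,280:360],None,fx=10,fy=10))"
```

```text
ee_pos: [0.4612, -0.0786, 0.0306]
contact_force: [-0.0, -0.4, 0.5]
ee_pos: [0.4612, -0.0786, 0.0295]
contact_force: [0.1, -0.1, 1.0]
ee_pos: [0.4611, -0.0786, 0.0284]
contact_force: [-0.3, 0.1, -0.1]
ee_pos: [0.4611, -0.0786, 0.0273]
contact_force: [0.4, 0.4, -0.7]
ee_pos: [0.461, -0.0786, 0.0262]
contact_force: [0.4, 1.8, 0.4]
ee_pos: [0.461, -0.0786, 0.0251]
contact_force: [-1.0, -0.0, 0.1]
ee_pos: [0.4609, -0.0786, 0.024]
contact_force: [0.5, 0.4, 0.0]
[[-106.83968808 -113.46905391]]
```

View pics/s7d.png

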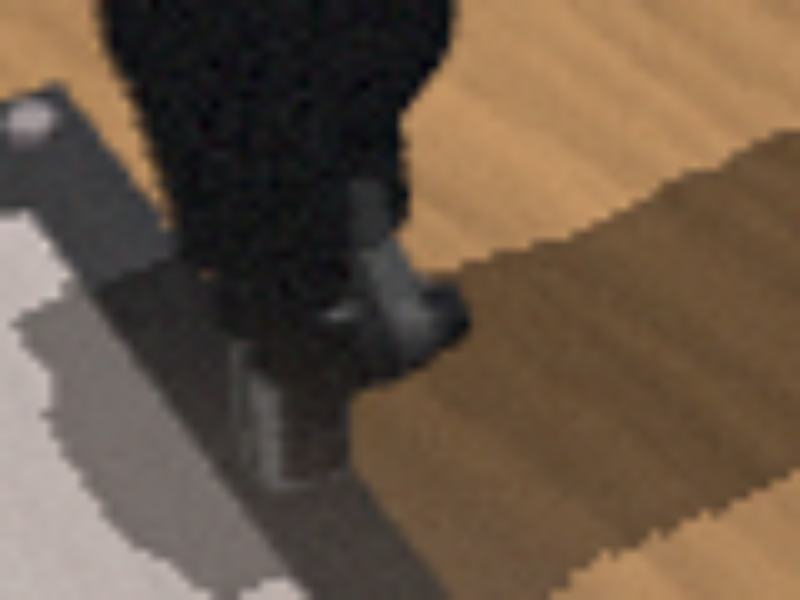

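```bash

python3 -m pendant '[[[4,-3,0],0],[[8,-3,0],0],[[12,-3,0],0],[[16,-3,0],0],[[20,-3,0],0],[[24,-3,0],0],[[28,-3,0],0],[[30,-3,0],0]]'
python3 -c "
from m import *
e=status.state()['ee_pos'];print(inv([e])*1000)
snap('wrist','w8.png');snap('scene','s8.png')"
```

```text
clock: 11.82
ee_pos: [0.4912, -0.0804, 0.024]
orientation: [3.141, 0.002, -0.157]
contact_force: [-2.2, -0.2, 1.2]
opening: 0.0002
[[ -76.57168582 -110.34513478]]
```

View pics/w8.png

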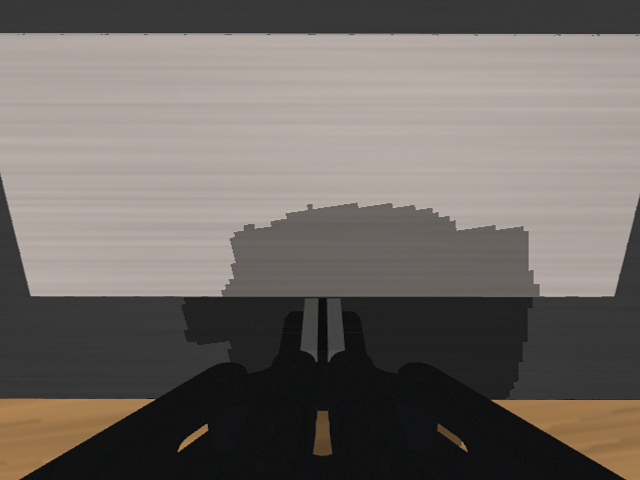

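The wrist view shows the fingertips touching the blank's front edge at row 296, and the push force is about 2 N. I'll keep pushing.

```bash

python3 -c "
from m import *
print(inv(px2w('w8',[(30,296),(615,296)],.04))*1000)"
python3 -m pendant '[[[3,0,0],0],[[6,0,0],0],[[9,0,0],0],[[12,0,0],0],[[15,0,0],0],[[18,0,0],0],[[20,0,0],0]]'
python3 -c "
from m import *
e=status.state()['ee_pos'];print(inv([e])*1000)
snap('wrist','w9.png')"
```

```text
[[-6.54178902e+01  6.92177302e-02]
 [-6.48180853e+01 -2.20301635e+02]]
clock: 12.8
ee_pos: [0.5113, -0.0835, 0.0239]
orientation: [3.141, 0.001, -0.157]
contact_force: [-0.8, 0.6, 0.6]
opening: 0.0001
[[ -56.31613811 -110.24899242]]
```

View pics/w9.png

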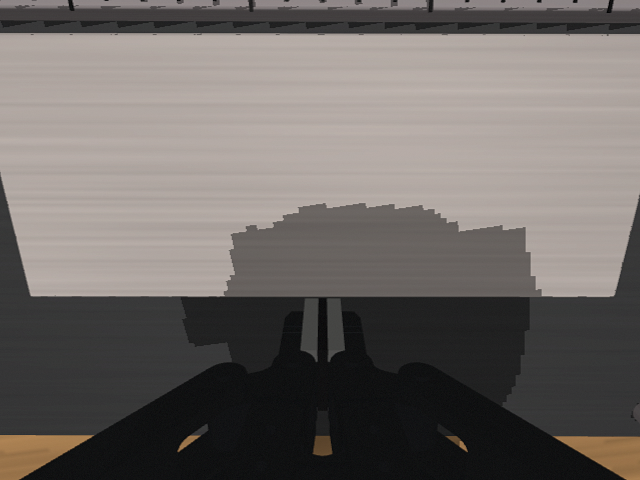

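```bash

python3 -m pendant '[[[1,0,0],0],[[2,0,0],0],[[3,0,0],0],[[3,0,0],0]]' | egrep 'ee_pos|force'
for i in 1 2 ; do python3 -m pendant '[[[1,0,0],0],[[1,0,0],0]]' | egrep 'ee_pos|force';done
python3 -c "
from m import *
snap('wrist','w10.png')"
```

```text
ee_pos: [0.5145, -0.084, 0.024]
contact_force: [-1.5, 0.3, -0.7]
ee_pos: [0.5155, -0.0841, 0.024]
contact_force: [-0.6, 0.2, -0.0]
ee_pos: [0.5158, -0.0842, 0.0238]
contact_force: [-4.8, 1.1, 2.5]
```

View pics/w10.png

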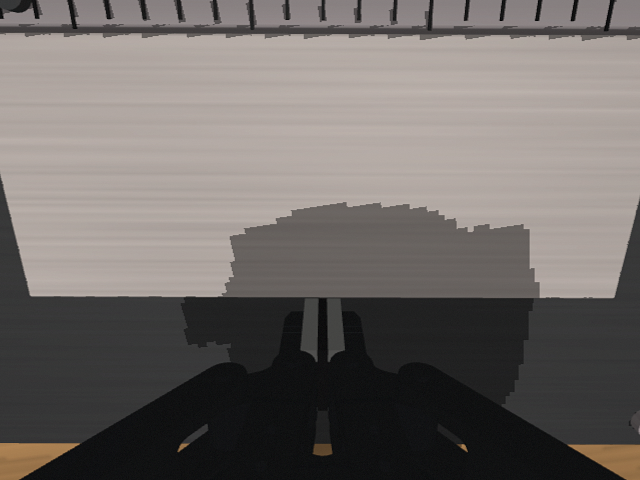

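```bash

for i in 1 2 ; do python3 -m pendant '[[[1,0,0],0],[[1,0,0],0]]' | egrep 'clock|ee_pos|force';done
```

```text
clock: 14.15
ee_pos: [0.5158, -0.0841, 0.0237]
contact_force: [-6.3, 1.6, 3.4]
clock: 14.4
ee_pos: [0.5158, -0.0842, 0.0236]
contact_force: [-7.3, 0.8, 3.8]
```

Seated on the fence: the force rose to 7 N with no further motion. Next I back off, rise, swing to the right end and turn the tool half a turn, because joint 6 is near its limit and the camera should stay clear of the head.

```bash

python3 -m pendant '[[[-15,0,0],0],[[-20,0,-40],-8],[[-20,15,-90],-18],[[-20,40,-110],-28],[[-5,70,-110],-38],[[15,100,-110],-48],[[35,130,-110],-58],[[55,142,-110],-68]]'
python3 -c "
from m import *
s=status.state();e=s['ee_pos'];print(inv([e])*1000,s['q'])"
```

```text
clock: 15.4
ee_pos: [0.5486, -0.2346, 0.1335]
orientation: [-3.136, 0.003, 1.034]
contact_force: [0.2, 0.3, 0.7]
opening: -0.0003
[[   4.73756214 -253.37738089]] [-0.40277536  0.18951593  0.12595418  1.51306967 -0.00265958  1.70456221]
```

```bash

python3 -m pendant '[[[0,0,0],-10.5],[[0,0,0],-21],[[0,0,0],-31.5],[[0,0,0],-42],[[0,0,0],-52.5],[[0,0,0],-63],[[0,0,0],-73.5],[[0,0,0],-84]]' >/dev/null
python3 -m pendant '[[[0,0,0],-10.5],[[0,0,0],-21],[[0,0,0],-27.6],[[0,0,0],-27.6]]'
python3 -c "
from m import *
s=status.state();e=s['ee_pos'];print(inv([e])*1000,s['q'])
snap('wrist','w11.png');snap('scene','s11.png')"
```

```text
clock: 16.9
ee_pos: [0.5479, -0.2344, 0.1339]
orientation: [-3.14, -0.005, 2.987]
contact_force: [0.3, -0.4, 0.4]
opening: 0.0003
[[   4.07743176 -253.26458159]] [-0.40280203  0.18674915  0.12353908  1.51234713 -0.00276888 -0.24842628]
```

View pics/s11.png

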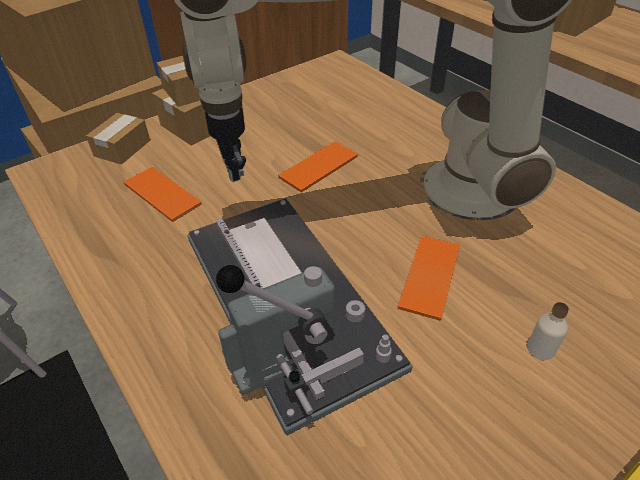

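View pics/w11.png

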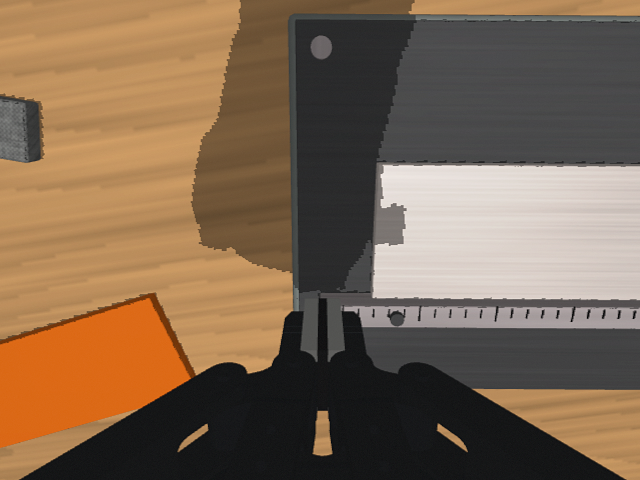

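```bash

python3 -m pendant '[[[0,0,30],0],[[0,0,60],0],[[0,0,85],0],[[0,0,100],0],[[0,0,105],0],[[0,0,107],0],[[0,0,107],0]]'
python3 -c "
from m import *
s=status.state();e=s['ee_pos'];print(inv([e])*1000,s['q'])
snap('wrist','w12.png')"
```

```text
clock: 17.88
ee_pos: [0.5479, -0.2347, 0.0276]
orientation: [-3.14, -0.004, 2.985]
contact_force: [0.6, 0.5, 0.2]
opening: -0.0
[[   4.06192301 -253.56540111]] [-0.40331255  0.20981348 -0.0552382   1.30945906 -0.00274042 -0.24684501]
```

View pics/w12.png

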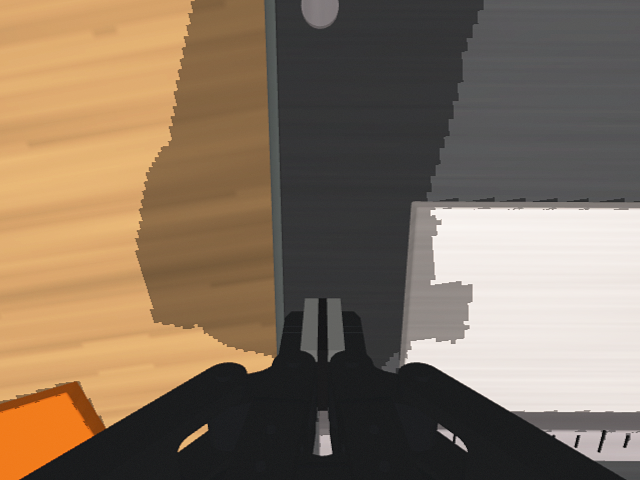

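```bash

python3 -m pendant '[[[0,2,2],0],[[0,4,3.5],0],[[0,8,3.5],0],[[0,12,3.5],0],[[0,17,3.5],0],[[0,22,3.5],0],[[-1,27,3.5],0],[[-1,32,3.5],0]]'
python3 -m pendant '[[[0,6,0],0],[[0,12,0],0],[[-1,18,0],0],[[-1,24,0],0],[[-1,30,0],0],[[-2,36,0],0],[[-2,42,0],0],[[-2,44,0],0]]'
python3 -c "
from m import *
s=status.state();e=s['ee_pos'];print(inv([e])*1000)
snap('wrist','w13.png')"
```

```text
clock: 18.92
ee_pos: [0.5539, -0.2031, 0.0241]
orientation: [-3.139, -0.004, 2.985]
contact_force: [-0.0, -1.5, -0.6]
opening: 0.0
clock: 19.92
ee_pos: [0.5629, -0.1595, 0.024]
orientation: [-3.139, -0.004, 2.985]
contact_force: [-0.1, -2.5, 0.2]
opening: 0.0001
[[   6.8692792  -176.92913619]]
```

View pics/w13.png

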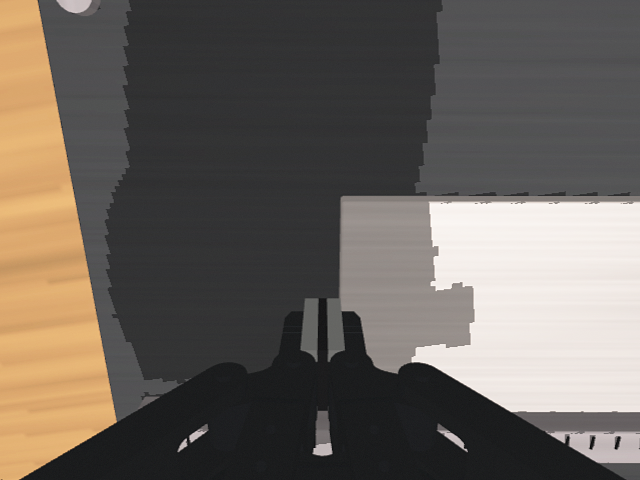

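```bash

python3 -c "
from m import *
print(inv(px2w('w13',[(341,196),(620,196)],.04))*1000, inv(px2w('w13',[(520,412),(620,412)],.04))*1000)"
python3 -m pendant '[[[0,6,0],0],[[0,12,0],0],[[0,18,0],0],[[0,24,0],0],[[-1,30,0],0],[[-1,36,0],0],[[-1,42,0],0],[[-1,48,0],0]]'
python3 -m pendant '[[[0,6,0],0],[[0,12,0],0],[[0,18,0],0],[[0,24,0],0],[[-1,30,0],0],[[-1,36,0],0],[[-1,42,0],0],[[-1,48,0],0]]'
python3 -c "
from m import *
s=status.state();e=s['ee_pos'];print(inv([e])*1000)
snap('wrist','w14.png');snap('scene','s14.png')"
```

```text
[[ -42.27557522 -170.25738816]
 [ -42.74617442  -73.41126856]] [[ 49.26807409 -93.87487169]
 [ 48.99328361 -52.25043365]]
clock: 20.98
ee_pos: [0.5715, -0.1117, 0.0239]
orientation: [-3.14, -0.004, 2.986]
contact_force: [0.4, -1.2, -0.1]
opening: -0.0
clock: 21.98
ee_pos: [0.58, -0.064, 0.0238]
orientation: [-3.14, -0.004, 2.986]
contact_force: [-0.1, -1.0, 0.7]
opening: 0.0003
[[  8.42607279 -79.98418379]]
```

View pics/w14.png

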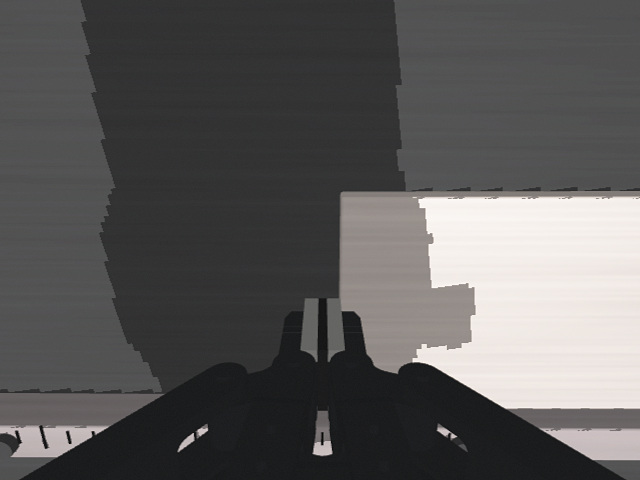

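View pics/s14.png

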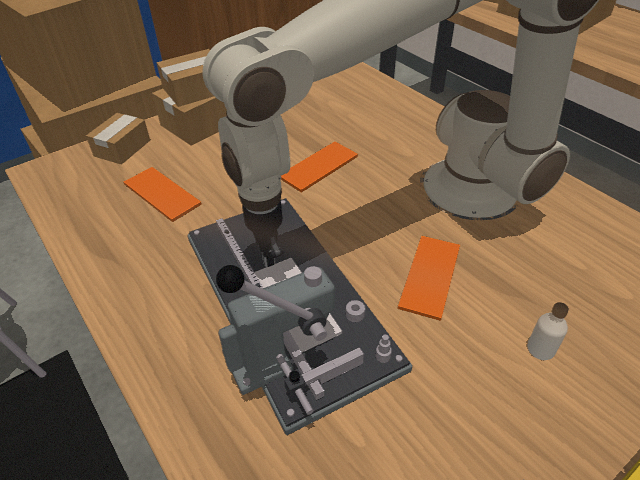

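```bash

python3 -m pendant '[[[0,6,0],0],[[0,12,0],0],[[0,18,0],0],[[0,24,0],0],[[-1,30,0],0],[[-1,36,0],0],[[-1,42,0],0],[[-1,48,0],0]]'
python3 -c "
from m import *
s=status.state();e=s['ee_pos'];print(inv([e])*1000)
snap('wrist','w15.png');snap('scene','s15.png')
i=cv2.imread('pics/s15.png');cv2.imwrite('pics/s15c.png',cv2.resize(i[290:420,240:400],None,fx=5,fy=4.6))"
```

```text
clock: 23.08
ee_pos: [0.5886, -0.016, 0.0237]
orientation: [-3.14, -0.004, 2.986]
contact_force: [-0.3, -1.9, -0.1]
opening: 0.0001
[[  9.17790394 -31.17672612]]
```

View pics/w15.png

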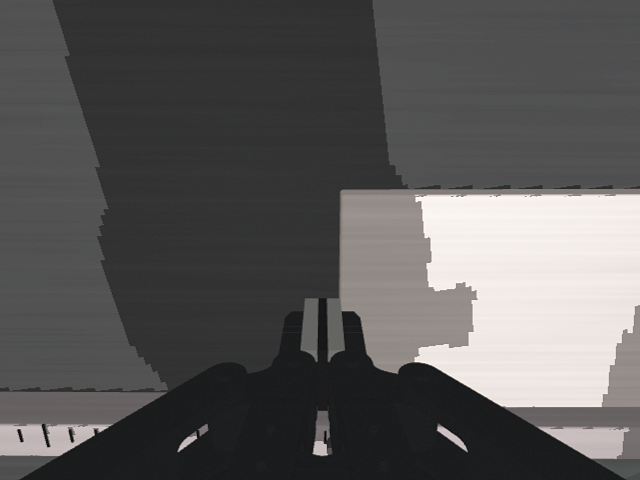

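View pics/s15c.png

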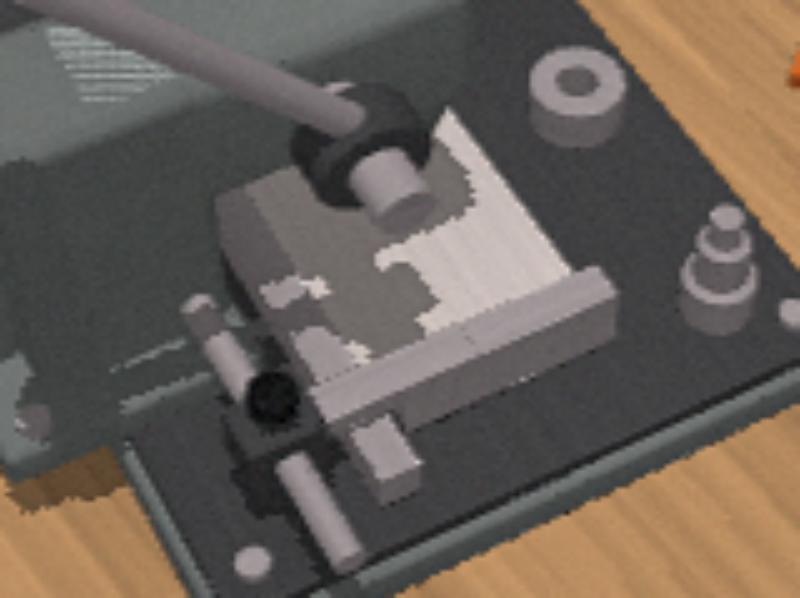

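```bash

python3 -m pendant '[[[0,2,0],0],[[0,4,0],0],[[0,6,0],0],[[0,8,0],0],[[0,8,0],0]]'| egrep 'clock|ee_pos|force'
for i in 1 2 3 ; do python3 -m pendant '[[[0,0.7,0],0],[[0,1.3,0],0]]' | egrep 'ee_pos|force';done
```

```text
clock: 23.8
ee_pos: [0.5899, -0.0075, 0.0238]
contact_force: [0.2, 0.4, -0.2]
ee_pos: [0.5901, -0.0063, 0.0238]
contact_force: [0.3, -1.0, -0.4]
ee_pos: [0.5903, -0.0049, 0.0238]
contact_force: [-0.1, -1.2, 0.9]
ee_pos: [0.5904, -0.0043, 0.0238]
contact_force: [-0.6, -7.0, 0.5]
```

```bash

python3 -m pendant '[[[0,0.3,0],0],[[0,0.3,0],0]]' | egrep 'clock|ee_pos|force'
python3 -c "
from m import *
s=status.state();e=s['ee_pos'];print(inv([e])*1000)
snap('wrist','w16.png');snap('scene','s16.png')
i=cv2.imread('pics/s16.png');cv2.imwrite('pics/s16c.png',cv2.resize(i[290:420,240:400],None,fx=5,fy=4.6))"
```

```text
clock: 24.8
ee_pos: [0.5904, -0.0043, 0.0238]
contact_force: [-0.9, -5.9, 1.1]
[[  9.06491511 -19.39501817]]
```

View pics/w16.png

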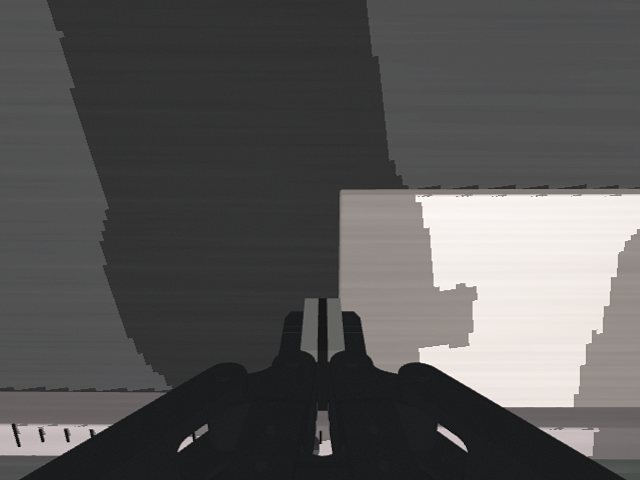

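View pics/s16c.png

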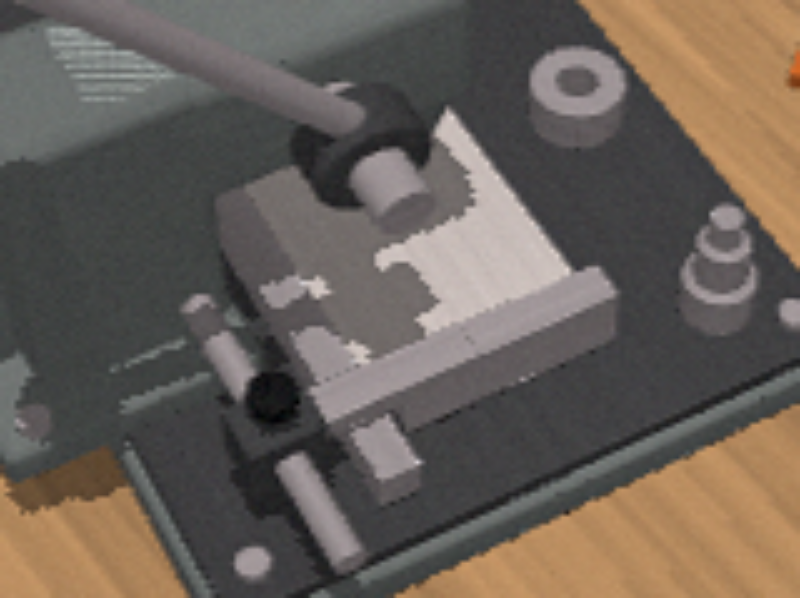

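```bash

python3 -c "
from m import *
g=cv2.cvtColor(cv2.imread('pics/w16.png'),cv2.COLOR_BGR2GRAY).astype(float)
for c in (345,360,380,400,430,480,530,580,630):
    col=g[:,c]; r=160+np.argmax(np.diff(col[160:220])); seg=col[380:450]; d=np.diff(seg); k=380+np.argmin(d)
    print(c,r,k,inv(px2w('w16',[(c,r+.5)],.04))*1000, inv(px2w('w16',[(c,k+.5)],.04))*1000)
i=cv2.imread('pics/w16.png');cv2.imwrite('pics/w16c.png',cv2.resize(i[370:470,440:640],None,fx=4,fy=4,interpolation=cv2.INTER_NEAREST))
"
```

```text
345 188 396 [[-42.79999516 -11.45099579]] [[43.90115584 -9.50528192]]
360 189 386 [[-42.47965525  -6.26379853]] [[38.93405647 -3.50743   ]]
380 188 387 [[-42.86950197   0.62282159]] [[39.35903812  4.65809518]]
400 188 385 [[-42.90920222   7.51903065]] [[38.32197714 12.74131098]]
430 195 418 [[-40.50856266  18.07339833]] [[54.76211044 26.37219657]]
480 194 393 [[-40.96212225  35.34472196]] [[41.9854305  45.72367712]]
530 188 406 [[-43.16693638  52.28925007]] [[48.30424339 67.21106192]]
580 195 406 [[-40.81040543  69.97701401]] [[48.14023388 87.86688353]]
630 193 406 [[-41.61469628  87.08142625]] [[ 47.97638585 108.50236656]]
```

View pics/w16c.png

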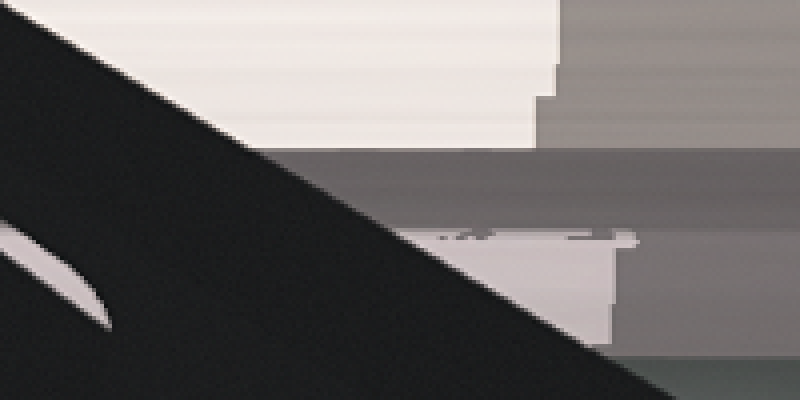

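Visually flush, with no dark gap along the fence. I'll add a gentle seating push on the front edge, right of the head, and then touch the end again.

```bash

python3 -m pendant '[[[0,-12,0],0],[[0,-15,-25],0],[[25,-15,-50],0],[[50,10,-50],0],[[77,35,-50],0],[[77,59,-50],0],[[77,59,-25],0],[[77,59,0],0]]'
python3 -m pendant '[[[0,0,0],0],[[0,0,0],0]]' | egrep 'clock|ee_pos|force'
python3 -c "
from m import *
s=status.state();e=s['ee_pos'];print(inv([e])*1000)
snap('wrist','w17.png')"
```

```text
clock: 25.9
ee_pos: [0.5237, 0.0662, 0.0236]
orientation: [-3.14, -0.003, 2.987]
contact_force: [-0.3, 0.4, -0.8]
opening: 0.0004
clock: 26.15
ee_pos: [0.5241, 0.0662, 0.0246]
contact_force: [0.5, 0.1, 0.6]
[[-67.68065117  39.56622082]]
```

View pics/w17.png

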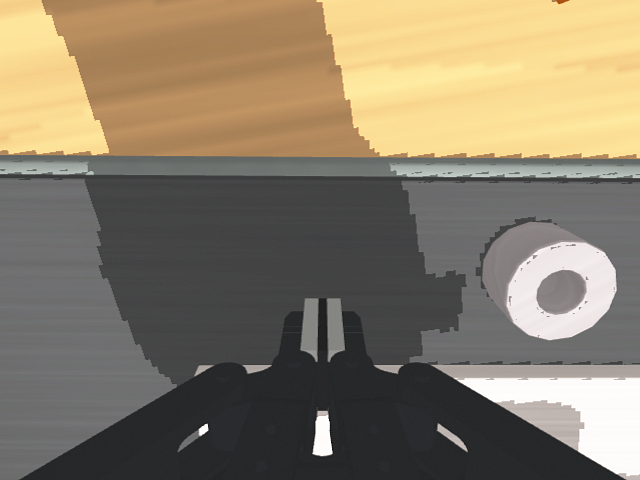

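```bash

python3 -m pendant '[[[-3,0,0],0],[[-6,0,0],0],[[-9,0,0],0],[[-11,0,0],0],[[-11,0,0],0]]' | egrep 'clock|ee_pos|force'
for i in 1 2 3 4; do python3 -m pendant '[[[-1,0,0],0],[[-1.5,0,0],0]]' | egrep 'clock|ee_pos|force';done
```

```text
clock: 26.82
ee_pos: [0.5353, 0.0645, 0.0248]
contact_force: [-0.5, 0.8, -0.1]
clock: 27.08
ee_pos: [0.5368, 0.0642, 0.0247]
contact_force: [-0.2, -0.8, -0.4]
clock: 27.32
ee_pos: [0.5383, 0.064, 0.0248]
contact_force: [1.0, 0.2, 0.1]
clock: 27.58
ee_pos: [0.5397, 0.0638, 0.0247]
contact_force: [-1.2, 0.3, 0.6]
clock: 27.82
ee_pos: [0.5402, 0.0638, 0.0246]
contact_force: [-6.7, 2.3, 2.9]
```

```bash

for i in 1 2; do python3 -m pendant '[[[-1,0,0],0],[[-1,0,0],0]]' | egrep 'clock|ee_pos|force';done
python3 -m pendant '[[[10,0,0],0],[[18,0,0],0],[[18,0,-25],0],[[-8,-40,-50],0],[[-34,-80,-50],0],[[-60,-80,-50],0],[[-60,-80,-25],0],[[-60,-80,0],0]]' 
python3 -m pendant '[[[0,0,0],0]]' >/dev/null
python3 -c "
from m import *
s=status.state();e=s['ee_pos'];print(inv([e])*1000)
snap('wrist','w18.png')"
```

```text
clock: 28.08
ee_pos: [0.5403, 0.0639, 0.0246]
contact_force: [-6.7, 1.2, 3.9]
clock: 28.32
ee_pos: [0.5404, 0.0641, 0.0246]
contact_force: [-7.3, 2.3, 4.4]
clock: 29.32
ee_pos: [0.5875, -0.0244, 0.0236]
orientation: [-3.142, -0.007, 2.988]
contact_force: [-0.9, 0.1, -0.7]
opening: -0.0003
[[  7.93006362 -39.82489642]]
```

View pics/w18.png

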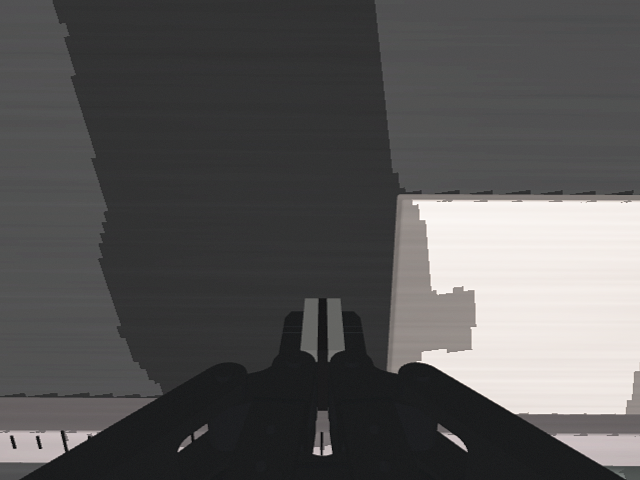

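Now a gentle touch on the end again. I expect contact near TCP press y = -19.4.

```bash

python3 -m pendant '[[[0,5,0],0],[[0,10,0],0],[[0,14,0],0],[[0,17,0],0],[[0,18.5,0],0],[[0,18.5,0],0]]' | egrep 'clock|ee_pos|force'
for i in 1 2 3; do python3 -m pendant '[[[0,0.5,0],0],[[0,1,0],0]]' | egrep 'clock|ee_pos|force';done
python3 -c "
from m import *
s=status.state();e=s['ee_pos'];print(inv([e])*1000)"
```

```text
clock: 30.25
ee_pos: [0.5896, -0.006, 0.0232]
contact_force: [0.7, -0.6, 0.1]
clock: 30.5
ee_pos: [0.5898, -0.005, 0.0232]
contact_force: [0.2, 0.6, -0.1]
clock: 30.75
ee_pos: [0.5899, -0.0042, 0.0232]
contact_force: [-0.1, -2.3, -0.7]
clock: 31.0
ee_pos: [0.5899, -0.004, 0.0232]
contact_force: [-1.7, -7.2, 0.0]
[[  8.60726296 -19.18104948]]
```

```bash

python3 -m pendant '[[[0,-10,0],0],[[0,-20,-10],0],[[0,-20,-60],0],[[20,-20,-110],0],[[60,-20,-160],0],[[110,0,-200],0],[[150,40,-220],0],[[170,90,-220],0]]' |egrep 'clock|pos|force'
python3 -m pendant '[[[20,50,0],0],[[20,90,0],0],[[20,90,0],0]]' |egrep 'clock|pos|force'
python3 -c "
from m import *
snap('wrist','w19.png');snap('scene','s19.png');snap('side','d19.png')"
```

```text
clock: 32.0
ee_pos: [0.437, 0.1117, 0.248]
contact_force: [1.3, 0.9, -0.4]
clock: 32.38
ee_pos: [0.4311, 0.2055, 0.2485]
contact_force: [-0.2, -0.4, 0.4]
```

View pics/w19.png

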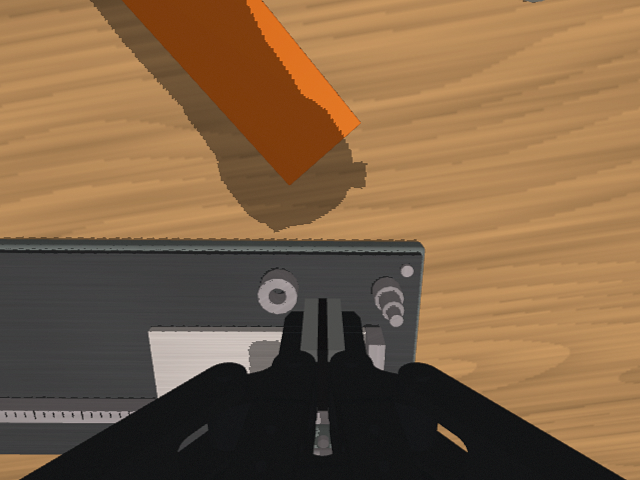

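View pics/s19.png

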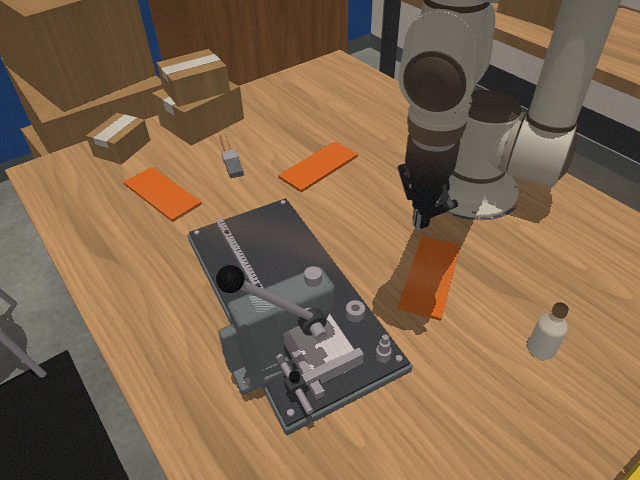

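```bash

python3 -m pendant '[[[-10,-50,0],0],[[-25,-95,0],0],[[-25,-95,0],0]]' |egrep 'clock|pos|force'
python3 -c "
from m import *
s=status.state();e=s['ee_pos'];print(inv([e])*1000)
snap('wrist','w20.png')
i=cv2.imread('pics/w20.png');cv2.imwrite('pics/w20c.png',cv2.resize(i[250:400,400:600],None,fx=4,fy=4,interpolation=cv2.INTER_NEAREST))"
```

```text
clock: 32.9
ee_pos: [0.4412, 0.102, 0.249]
contact_force: [0.2, 0.1, -0.2]
[[-155.20985752   61.57922158]]
```

View pics/w20.png

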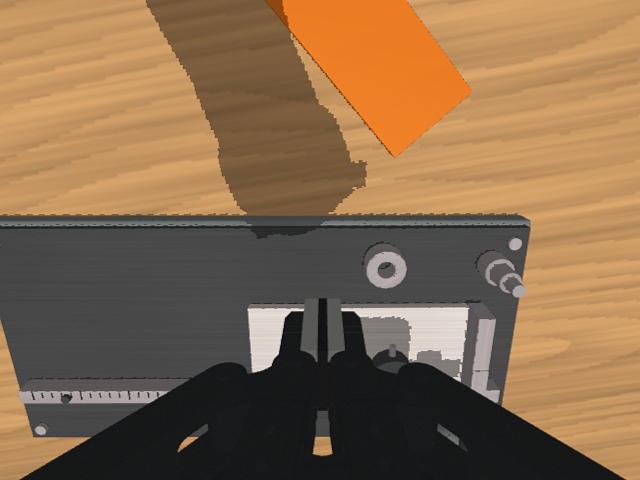

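View pics/w20c.png

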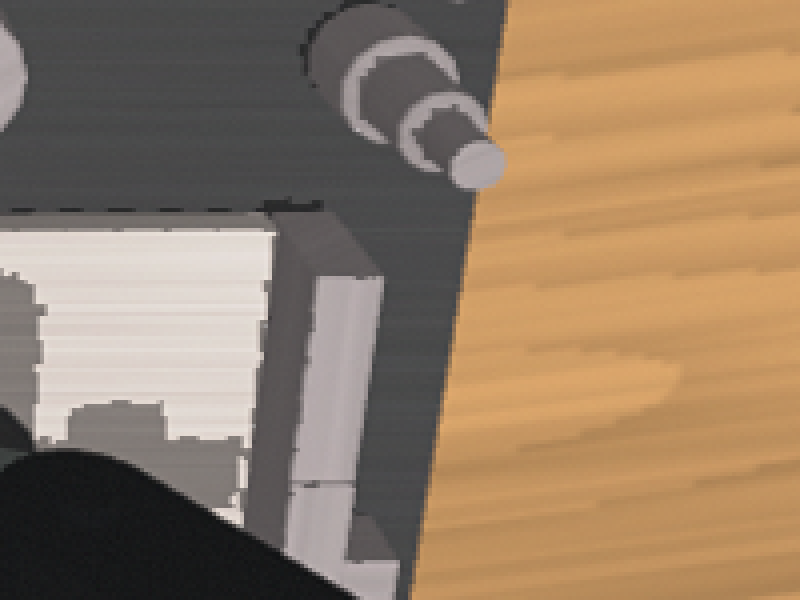

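The enlarged crop shows the blank's left end meeting the tongue face without a gap at about col 467. The front edges line up, and the ring and spare punch have not moved. Handing in.

```bash
python3 -c "
from bench import workorder
print(workorder.finish_job())"
```

```text
the job is handed in; nothing more can be done
None
```

The aluminium blank is seated: its rear edge lies against the back fence and its left end rests against the length stop. I handed the job in at about 33 s of the 58 s allowed.

**What I did:** With the gripper shut, I pushed the blank about 50 mm onto the fence from the middle of its front edge. I then slid it about 207 mm along the fence from its right end to the stop. Last came one more light push on the front edge and one on the right end. It was never gripped or lifted.

**Last checks:**
- **Contact:** Both the fence and the stop answered with about 7 N and no further movement. The final end push met the blank within 0.3 mm of the earlier contact.
- **Pictures:** I saw no gap at the stop in the last one. Along the fence I saw none where it was in view, in a picture taken before the last two pushes. The head hides part of the fence, so that stretch rests on the force and edge measurements. The ring, spare punch and other loose things look unmoved.

**What disagreed:**
- **Fingertip offset:** The interface gives the fingertips as 17 mm ahead of the TCP. Pictures and a no-contact descent showed them about 10 mm behind it, so I worked with the measured value.
- **Stop position:** Measured in the scene camera it came out 1 to 3 mm farther left than where contact occurred. That is about what the 2 mm calibration allows.

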